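Hold a shaft collar with its set screw on the shaft's flat

ROBOT

A 7-joint arm with a two-finger parallel gripper is mounted at the origin on the work surface. World frame = base frame: x ahead of the robot, y to its left, z up, the work surface at z = 0. Lengths are in m, angles in rad, forces in N, time in s.
With the tool pointing down it reaches from about 0.425 to 0.8 m from the base axis. Payload 8.3 kg.
Tool frame: the origin (TCP) lies at the very end of the fingers, on their centre line; the grasp point (between the pads) lies 19 mm behind it (ctrl.grip_point_offset is the x of the grasp point in the tool frame, in m); x points along the fingers, y is the direction in which the jaws open and shut, and the axes are right-handed (so a half turn about x gives the same grasp; the last joint's range is limited). The gripper opens to 85 mm and grips with 20 to 120 N. Pads are 22 mm wide; open, the fingers measure 114 mm over their backs; the gripper's body (76 mm by 85 mm) begins 54 mm behind the grasp point. The pads swing forward as they close: fully open they stand 13 mm farther back than shut.
Start: joints at [1.214, 0.383, 0.016, 1.37, -0.006, 1.388, -0.046], TCP at [0.181, -0.598, 0.231] pointing down, gripper open.
Joint ranges: [-2.95, 2.95], [-0.25, 2.06], [-1.52, 1.56], [0.18, 2.33], [-1.44, 4.58], [0.02, 2.06], [-3.01, 3.01]. Speed limits (rad/s): [2.39, 2.39, 3.01, 3.01, 3.14, 3.14, 3.14].

INTERFACE

Orientations are given as [roll, pitch, yaw] about the fixed x, y, z axes, in that order (R = Rz(yaw) Ry(pitch) Rx(roll)).
In Python, from bench import ctrl gives the robot as it stands. The module is installed in compiled form; this text tells all that it offers.
- The arm moves only by the tool jog_arm, never from a script. Its argument "deltas" is a list of rows, each an object with "dp": the shift along the tool's x, y, z in units of 25 mm (1.0 is 25 mm), a list of three; "rot": the turn, a rotation vector about the tool's x, y, z in units of 6 degrees (1.0 is 6 degrees), a list of three. In form: [{"dp": [x, y, z], "rot": [rx, ry, rz]}, ...]. A call has 1 to 12 rows; each row shifts and turns the pose as measured when the row begins, along the tool's axes as they then stand; what a row does not reach is not made up. A row lasts 1/12 s, in which the tool goes at most 41.7 mm and 7.16 degrees, less where a joint would pass 70% of its speed; a pose out of reach is approached as far as the arm can. A call is refused whole if a number of a shift passes 1 or a number of a turn 1, either way. A call with a gripper value outside its range is refused whole. "gripper" is the finger opening in mm, from 0 to 85.4, set as the call begins (left out, the last holds). The fingers move at their own pace and stop on an object; the grip force is fixed at half the most. Time passes only in rows, so rows that do not move let the fingers close. It gives the time, the measured TCP pose, the force and the opening at its end, in the units of the state.
- ctrl.sense(): the state, without advancing time (a new reading comes with each control period).
- ctrl.read_camera(name): name is "scene" or "top"; returns a dict with "pixels" (420x560x3 uint8, red, green, blue), "fx", "fy", "cx", "cy" (pixels), "k1" (the pictures are not rectified: a ray, as slopes to the right and down, at radius r is drawn at 1 + k1 r^2 times it, then the intrinsics apply), "extrinsics" (4x4, takes a point from camera to world coordinates). Camera axes: x right, y up, looking along -z (the intrinsics and any distortion apply to the point x, -y, -z); pixel columns grow to the right and rows downward; lengths in m; the calibration is good to about 2 mm. A picture is of the moment at which its call begins. There is no depth.
- ctrl.sign_off(): hands the job in, once; it reports no verdict.
The state is a dict: "t": time; "qpos": joint angles; "qvel": joint speeds; "tau": joint torques, N m; "ee_pos": TCP position; "eef_rot": TCP orientation; "wrist_force": force on the tool from outside, world axes, zero at the start; "ft_torque": the same for the moment, N m; "finger_gap": finger opening in m.
Only numpy, scipy, OpenCV 4.12 (cv2) and the standard library are available. Lean on these libraries where they do the work, as an engineer would, in place of code of your own. Each camera call takes 0.05 s, during which the arm holds its last target. There are 200 camera calls.

TASK

Turn the upright shaft of the small torsion drive until the set-screw flat milled along it, which your fingers can feel, faces the notched tool guide. Get the steel collar with the set screw fully down over the shaft onto the shoulder, its screw on the flat and pointing squarely at the guide's notch, and finish while still gripping the collar and pressing it firmly down on the shoulder, so that a colleague can tighten the screw. Leave the plain ring, the clamp and the wrench where they are.

Things in the scene. Friction and masses are not known exactly. Their poses are not given: they have to be found in the camera images.
- drive: Torsion drive, fixed on the bench. Origin at bench level on the shaft's axis; z up; +x points from the shaft to the tool guide. Aluminium base plate 200 x 130 x 12 mm (x from -75 to 125 mm); black housing 90 x 90 mm, its top 62 mm up; on it a round boss 34 mm in diameter, 16 mm high.
- notch (a point): Middle of the tool guide's notch, 86 mm from the shaft's axis along the drive's +x, 90 mm above the bench. The guide is a fixed upright 36 mm wide, 12 mm thick, up to 100 mm above the bench; the notch in its top is 12 mm wide, at the height of the seated collar's screw.
- shoulder (a point): Centre of the boss's flat top (the shoulder on which the collar seats), on the shaft's axis, 78 mm above the bench; axes as drive. It does not turn with the shaft.
- shaft_top (a point): Centre of the steel shaft's top end, 50 mm above the shoulder; axes as drive, it does not turn with the shaft. Shaft 25 mm in diameter, edge of the top chamfered 1.5 mm. It turns about the vertical with a light drag (0.08 N m) and stays where it is left.
- shaft_mid (a point): On the shaft's axis, 25 mm above the shoulder; does not turn. One flat runs the whole 50 mm: 18 mm wide, 8.5 mm from the axis. Between fingers the shaft measures 25 mm on the round, 21 mm square on the flat, growing to 25 mm by 47 degrees off square. Its angle is not reported: the flat starts facing 35 to 90 degrees anticlockwise (from above) of the guide; feel or see it.
- collar_mid (a point): Centre of the loose dark steel collar, half-way up; 24 mm high, bore upright, 0.14 to 0.22 kg. z up; +x points to its set screw. 44 mm outside diameter, bore 27 mm; flat lugs at +y and -y, 26 mm long along x, 48 mm across: the place to grip. It starts standing on the bench. Seated, this point is 12 mm above the shoulder.
- collar_screw (a point): Outer end of the collar's set screw head (11 mm in diameter), 30 mm from the bore's axis along the collar's +x, half-way up.
- collar_tip (a point): Blunt inner tip of the set screw in the bore, 10 mm broad and 20 mm high, 9.3 mm from the bore's axis along the collar's +x (it stands 4.2 mm into the bore): the collar goes over the shaft only with the tip over the flat, within about 10 degrees.
- ring_mid (a point): Centre of a plain steel ring, 60 mm outside, 42 mm bore, 22 mm high, no screw: a bystander. It and the collar stand on opposite sides of the drive, either way round.
- clamp_mid (a point): A loose aluminium clamp block, 60 x 45 x 50 mm, bystander; point 15 mm up from its underside.
- wrench_mid (a point): A wrench 170 mm long lying roughly along x, bystander; point at its middle.
Not all that is in view belongs to the job. What is shaped like the part that bears collar_mid but pink or yellow is not meant. What is meant by the drive is not yellow, and is the smaller of those in its own colour.

How it is judged:
At the end, for the whole second after the job is handed in: The collar is seated upright on the shoulder (centre 12 mm above it, at most 2.5 mm high), within 4 mm of the shaft's axis, its screw end within 6 mm sideways of the line to the guide (about 11 degrees); the fingers still grip it with over 3 N and it presses on the drive with over 4 N, at rest (z of collar_mid in the frame of shoulder between 0.009 and 0.0145 m and horizontal distance between collar_mid and shoulder below 0.004 m and x of collar_screw in the frame of shoulder above 0.02 m and y of collar_screw in the frame of shoulder between -0.006 and 0.006 m and angle between collar_mid's own z axis and vertical below 0.08 rad and contact force between the fingers and collar above 3 N and contact force between collar and drive above 4 N and linear speed of collar below 0.02 m/s); the arm keeps its last pose, push and grip.
It fails at once if the ring is moved by more than 20 mm (distance of ring_mid from where it was at the start of the episode above 0.02 m).
It fails at once if the clamp is moved by more than 20 mm (distance of clamp_mid from where it was at the start of the episode above 0.02 m).
It fails at once if the wrench is moved by more than 20 mm (distance of wrench_mid from where it was at the start of the episode above 0.02 m).
It also fails if it takes over 54 s, if anything falls off the work surface, if the arm or the gripper's body presses on something with over 40 N, if the wrist force passes 120 N, or if a joint passes its speed limit or range.

## Working session

There is one attempt and no reset: what is moved stays moved. The work goes in short steps, Python scripts to look and compute and a tool call to move; the robot and the scene stay as the last step left them, time stands still between calls to the robot, and variables do not carry over. Pictures are saved under pics/ and viewed, about 8 in all and at most 12, crops included, and the job is handed in when it is done.

Besides the shell and the picture viewer there is one more tool, called after "Call:" as name(argument=value, ...) on one line, values as JSON. jog_arm: Moves the arm, as the interface text tells. Its arguments: {"type":"object","properties":{"deltas":{"type":"array","items":{"type":"object","properties":{"dp":{"type":"array","items":{"type":"number"}},"rot":{"type":"array","items":{"type":"number"}}}}},"gripper":{"type":"number"}},"required":["deltas"]}

```bash
mkdir -p pics; cat > h.py <<'E'
import numpy as np, cv2
from bench import ctrl
def cam(n,save=None):
    c=ctrl.read_camera(n)
    if save: cv2.imwrite(f'pics/{save}.png',c['pixels'][:,:,::-1])
    return c
def ray(c,u,v):
    K=np.array([[c['fx'],0,c['cx']],[0,c['fy'],c['cy']],[0,0,1]])
    d=np.array([(u-c['cx'])/c['fx'],(v-c['cy'])/c['fy']]);s=d.copy()
    for _ in range(20): s=d/(1+c['k1']*(s@s))
    E=np.array(c['extrinsics']);return E[:3,3],E[:3,:3]@np.array([s[0],-s[1],-1])
def onz(c,u,v,z):
    o,d=ray(c,u,v);return o+d*(z-o[2])/d[2]
def proj(c,p):
    E=np.array(c['extrinsics']);q=E[:3,:3].T@(np.array(p)-E[:3,3])
    s=np.array([q[0],-q[1]])/-q[2];s=s*(1+c['k1']*(s@s))
    return s[0]*c['fx']+c['cx'],s[1]*c['fy']+c['cy']
E
python3 - <<'E'
from h import *
for n in('top','scene'):
    c=cam(n,n+'0');print(n,c['fx'],c['cx'],c['cy'],c['k1'],np.round(c['extrinsics'],3).tolist())
print(ctrl.sense(),ctrl.grip_point_offset)
E
```

```text
top 396.4173975464182 281.69861249972354 202.4545021388382 -0.06993233201001514 [[0.108, 0.972, -0.209, 0.234], [-0.994, 0.104, -0.026, -0.112], [-0.004, 0.21, 0.978, 0.974], [0.0, 0.0, 0.0, 1.0]]
scene 404.8713713584151 281.5532217118014 209.2455751241639 -0.00553708301672267 [[-0.059, -0.61, 0.791, 1.121], [0.998, -0.027, 0.054, -0.041], [-0.011, 0.792, 0.61, 0.664], [0.0, 0.0, 0.0, 1.0]]
{'t': 0.1, 'qpos': array([ 1.21410523,  0.38414722,  0.01636144,  1.3710355 , -0.00628096,
        1.3881861 , -0.04650152]), 'qvel': array([ 0.00024653, -0.00268299,  0.0015679 , -0.00203876, -0.00061986,
        0.00013822,  0.00049585]), 'tau': array([ 4.47462575e-03, -6.29127717e+01,  8.48655347e-01, -3.72758424e+01,
        1.69901981e-02,  1.04683588e-02,  7.82160078e-05]), 'ee_pos': array([ 0.18089897, -0.59778512,  0.23038917]), 'eef_rot': array([-1.54921438,  1.56906964,  1.88624743]), 'wrist_force': array([0.68816938, 0.13206542, 0.01868129]), 'ft_torque': array([-0.01881881,  0.0222397 , -0.02980217]), 'finger_gap': 0.08540716540841316} -0.0187
```

View pics/top0.png

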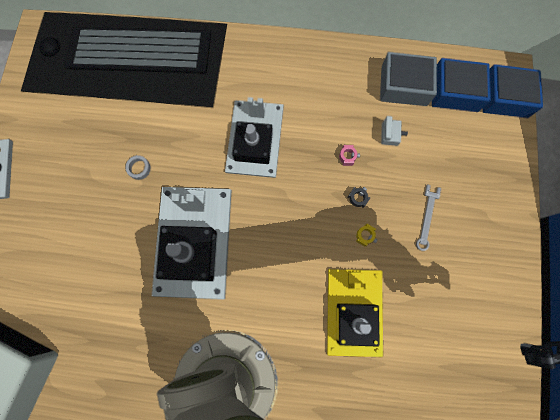

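View pics/scene0.png

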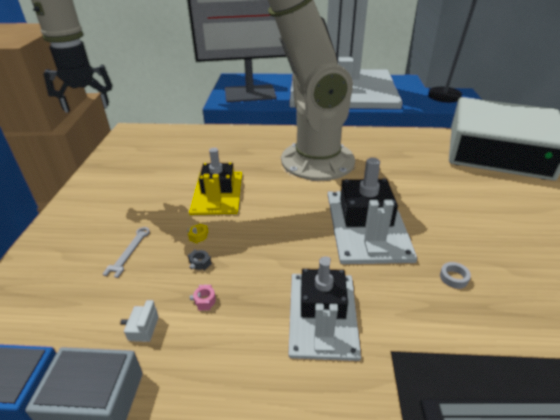

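The target drive is the small silver one (top 253,140; scene 324,300). The dark collar is at top (358,197), the ring at (137,167), and the pink and yellow parts are decoys.

```bash
python3 - <<'E'
from h import *
T=cv2.imread('pics/top0.png');S=cv2.imread('pics/scene0.png')
def cr(I,x,y,w,h,W,H): return cv2.resize(I[y:y+h,x:x+w],(W,H),interpolation=cv2.INTER_CUBIC)
a=cr(T,215,90,80,90,355,400); b=cr(S,280,250,90,110,327,400)
e=cr(T,338,177,40,40,200,200); f=cr(S,180,240,40,40,200,200)
O=np.zeros((600,800,3),np.uint8);O[:400,:355]=a;O[:400,360:687]=b;O[400:,:200]=e;O[400:,360:560]=f
cv2.imwrite('pics/c0.png',O)
E
```

```text
(no output)
```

View pics/c0.png

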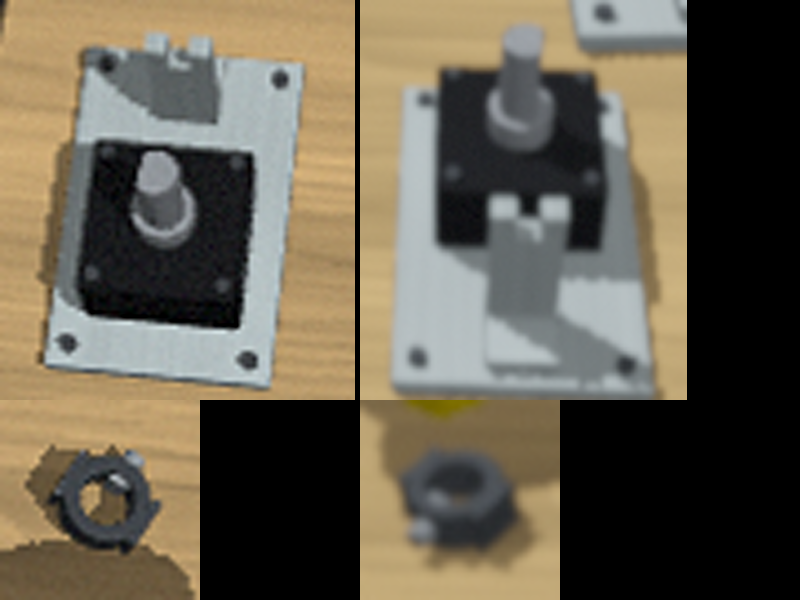

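```bash
cat > m.py <<'E'
from h import *
t=cam('top');s=cam('scene')
A=lambda x,y:(215+x*80/355-.4,90+y*90/400-.4)
B=lambda x,y:(280+(x-360)*90/327-.4,250+y*110/400-.4)
def rep(n,c,p,z): 
    r=onz(c,*p,z);print(n,np.round(r*1000,1)[:2]);return r
def two(p,q):
    (o,d),(o2,d2)=ray(t,*p),ray(s,*q)
    k=np.linalg.lstsq(np.stack([d,-d2],1),o2-o,rcond=None)[0]
    a,b=o+k[0]*d,o2+k[1]*d2;print('two',np.round((a+b)/2*1000,1),np.linalg.norm(a-b)*1000)
P=[rep('plate',t,A(*p),.012) for p in((85,47),(303,64),(272,382),(46,362))]
m=(P[0]+P[1])/2;n=(P[2]+P[3])/2;ax=m-n;print('len',np.linalg.norm(ax),np.degrees(np.arctan2(ax[1],ax[0])), 'shaft',n+ax*75/200)
P=[rep('plateS',s,B(*p),.012) for p in((393,384),(652,391),(622,93),(403,87))]
m=(P[0]+P[1])/2;n=(P[2]+P[3])/2;ax=m-n;print('len',np.linalg.norm(ax),np.degrees(np.arctan2(ax[1],ax[0])), 'shaft',n+ax*75/200)
rep('shafttop',t,A(156,172),.128);rep('shafttopS',s,B(524,40),.128)
two(A(156,172),B(524,40))
P=[rep('house',t,A(*p),.062) for p in((99,140),(254,154),(240,300),(84,288))];print(np.mean(P,0))
# notch
rep('nt',t,A(180,52),.1);rep('ns',s,B(529,208),.1)
for nm,c,(x0,y0,x1,y1),w in(('top',t,(340,180,378,217),0),('scene',s,(182,244,220,276),0)):
    I=c['pixels'].astype(int);mx=I.max(2)-I.min(2);M=(mx<28)&(I.max(2)<115)
    M2=np.zeros(M.shape,np.uint8);M2[y0:y1,x0:x1]=M[y0:y1,x0:x1]
    nl,l,st,ce=cv2.connectedComponentsWithStats(M2);k=1+st[1:,4].argmax()
    cs,_=cv2.findContours((l==k).astype(np.uint8),cv2.RETR_EXTERNAL,cv2.CHAIN_APPROX_NONE)
    cc=max(cs,key=len).reshape(-1,2);(u,v),R=cv2.minEnclosingCircle(cc.astype(np.float32))
    print(nm,st[k],'circ',u,v,R,'ell',cv2.fitEllipse(cc)[0]);rep('collar',c,(u,v),.014)
    for r in range(y0,y1): print(''.join('#' if l[r,q]==k else ('o' if I[r,q].min()>120 and mx[r,q]<30 else '.') for q in range(x0,x1)))
rep('colT',t,(358.6,196),.024);rep('screwT',t,(364,188.6),.012);rep('tip',t,(361.2,192.7),.018);rep('screwS',s,(180+62/5,240+132/5),.012)
E
python3 m.py
```

```text
plate [701.   69.4]
plate [703.5 -61. ]
plate [506.7 -64.5]
plate [504.9  65.1]
len 0.19649221818354232 1.134298130117662 shaft [0.57947771 0.0017593  0.012     ]
plateS [705.4 -60.6]
plateS [702.7  66.7]
plateS [504.3  67.4]
plateS [505.7 -63.6]
len 0.19905689466647988 0.34158821501588454 shaft [0.57963983 0.00231876 0.012     ]
shafttop [578.9   1.5]
shafttopS [579.6   0.9]
two [579.1   1.2 127.5] 0.6684235140275744
house [621.5  44.5]
house [622.2 -42.5]
house [536.7 -44.5]
house [534.6  41. ]
[ 5.78749852e-01 -3.68482667e-04  6.20000000e-02]
nt [660.6   1.2]
ns [664.4   2.6]
top [347 187  23  21 262] circ 358.125 197.0 11.125100135803223 ell (358.3056335449219, 197.03115844726562)
collar [ 473.  -274.2]
......................................
......................................
......................................
......................................
......................................
......................................
......................................
..............#........#..............
.............##########.oo............
............############ooo.....
[... 1850 characters left out ...]
###..##############.........
.......######################.........
........#####################.........
........######################........
.........oo.#################.........
........oooo#################.........
........ooo.###############...........
.........#.###############............
.........################.............
..............##########..............
......................................
......................................
......................................
......................................
......................................
......................................
colT [ 473.2 -273.6]
screwT [ 496.7 -287.9]
tip [ 483.8 -280.5]
screwS [ 494.8 -285.8]
```

```bash
cat > nav.py <<'E'
import sys
from h import *
from scipy.spatial.transform import Rotation as Ro
def go(x,y,z,jaw):
    st=ctrl.sense();R=Ro.from_euler('xyz',st['eef_rot']).as_matrix();p=st['ee_pos']
    d=R.T@(np.array([x,y,z])-p)/.025
    j=np.radians(jaw);Y=np.array([np.cos(j),np.sin(j),0])
    if Y@R[:,1]<0 and '180' not in sys.argv: Y=-Y
    X=np.array([0,0,-1.]);T=np.stack([X,Y,np.cross(X,Y)],1)
    rv=np.degrees(Ro.from_matrix(R.T@T).as_rotvec())/6
    print('t',round(st['t'],2),'p',np.round(p*1000,1),'jaw',np.round(np.degrees(np.arctan2(R[1,1],R[0,1])),2),'q7',np.round(st['qpos'][6],2),'gap',round(st['finger_gap']*1000,2),'F',np.round(st['wrist_force'],1),'M',np.round(st['ft_torque'],2))
    print('dp',np.round(d,3),'rot',np.round(rv,3));print('R',np.round(R,2).tolist())
go(*map(float,sys.argv[1:5]))
E
python3 nav.py .579 .0012 .22 62
```

```text
t 0.2 p [ 180.9 -597.9  230.6] jaw -73.17 q7 -0.05 gap 85.88 F [ 0.9 -0.5  0.3] M [ 0.01 -0.02 -0.03]
dp [  0.448 -18.327 -22.18 ] rot [7.472e+00 5.000e-03 1.100e-02]
R [[-0.0, 0.29, -0.96], [0.0, -0.96, -0.29], [-1.0, -0.0, 0.0]]
```

Call:
jog_arm(deltas=[{"dp": [0,-0.77,-0.93]},{"dp": [0,-0.77,-0.93]},{"dp": [0,-0.77,-0.93]},{"dp": [0,-0.77,-0.93]},{"dp": [0,-0.77,-0.93]},{"dp": [0,-0.77,-0.93]},{"dp": [0,-0.77,-0.93]},{"dp": [0,-0.77,-0.93]},{"dp": [0,-0.77,-0.93]},{"dp": [0,-0.77,-0.93]},{"dp": [0,-0.77,-0.93]},{"dp": [0,-0.77,-0.93]}])

```text
validation failed for argument at $.de...
```

Call:
jog_arm(deltas=[{"dp": [0,-0.77,-0.93]},{"dp": [0,-0.77,-0.93]},{"dp": [0,-0.77,-0.93]},{"dp": [0,-0.77,-0.93]},{"dp": [0,-0.77,-0.93]},{"dp": [0,-0.77,-0.93]},{"dp": [0,-0.77,-0.93]},{"dp": [0,-0.77,-0.93]},{"dp": [0,-0.77,-0.93]},{"dp": [0,-0.77,-0.93]},{"dp": [0,-0.77,-0.93]},{"dp": [0,-0.77,-0.93]}])

```text
validation failed for argument at $.de...
```

```bash
python3 nav.py .579 .0012 .22 62
```

```text
t 0.2 p [ 180.9 -597.9  230.6] jaw -73.17 q7 -0.05 gap 85.88 F [ 0.9 -0.5  0.3] M [ 0.01 -0.02 -0.03]
dp [  0.448 -18.327 -22.18 ] rot [7.472e+00 5.000e-03 1.100e-02]
R [[-0.0, 0.29, -0.96], [0.0, -0.96, -0.29], [-1.0, -0.0, 0.0]]
```

Both keys are needed in each row.

Call:
jog_arm(deltas=[{"dp": [0,-0.77,-0.93],"rot": [0,0,0]},{"dp": [0,-0.77,-0.93],"rot": [0,0,0]},{"dp": [0,-0.77,-0.93],"rot": [0,0,0]},{"dp": [0,-0.77,-0.93],"rot": [0,0,0]},{"dp": [0,-0.77,-0.93],"rot": [0,0,0]},{"dp": [0,-0.77,-0.93],"rot": [0,0,0]},{"dp": [0,-0.77,-0.93],"rot": [0,0,0]},{"dp": [0,-0.77,-0.93],"rot": [0,0,0]},{"dp": [0,-0.77,-0.93],"rot": [0,0,0]},{"dp": [0,-0.77,-0.93],"rot": [0,0,0]},{"dp": [0,-0.77,-0.93],"rot": [0,0,0]},{"dp": [0,-0.77,-0.93],"rot": [0,0,0]}])

```text
t: 1.2
ee_pos: [0.3823, -0.2885, 0.2265]
eef_rot: [-0.528, 1.564, 2.892]
wrist_force: [1.2, -0.7, -0.3]
finger_gap: 0.0855
```

```bash
python3 nav.py .579 .0012 .22 62
```

```text
t 1.2 p [ 382.3 -288.5  226.5] jaw -74.04 q7 -0.73 gap 85.47 F [ 1.2 -0.7 -0.3] M [ 0.   -0.08 -0.03]
dp [  0.227  -8.978 -10.754] rot [7.326 0.069 0.01 ]
R [[-0.01, 0.27, -0.96], [0.0, -0.96, -0.27], [-1.0, -0.0, 0.01]]
```

Call:
jog_arm(deltas=[{"dp": [0,-0.75,-0.9],"rot": [0,0,0]},{"dp": [0,-0.75,-0.9],"rot": [0,0,0]},{"dp": [0,-0.75,-0.9],"rot": [0,0,0]},{"dp": [0,-0.75,-0.9],"rot": [0,0,0]},{"dp": [0,-0.75,-0.9],"rot": [0,0,0]},{"dp": [0,-0.75,-0.9],"rot": [0,0,0]},{"dp": [0,-0.75,-0.9],"rot": [0,0,0]},{"dp": [0,-0.75,-0.9],"rot": [0,0,0]},{"dp": [0,-0.75,-0.9],"rot": [0,0,0]},{"dp": [0,-0.75,-0.9],"rot": [0,0,0]},{"dp": [0,-0.75,-0.9],"rot": [0,0,0]},{"dp": [0,-0.75,-0.9],"rot": [0,0,0]}])

```text
t: 2.2
ee_pos: [0.5864, 0.018, 0.2254]
eef_rot: [-0.287, 1.564, 3.131]
wrist_force: [0.1, -0.1, 0.9]
finger_gap: 0.0852
```

Call:
jog_arm(deltas=[{"dp": [0,0,0],"rot": [0.95,0,0]},{"dp": [0,0,0],"rot": [0.95,0,0]},{"dp": [0,0,0],"rot": [0.95,0,0]},{"dp": [0,0,0],"rot": [0.95,0,0]},{"dp": [0,0,0],"rot": [0.95,0,0]},{"dp": [0,0,0],"rot": [0.95,0,0]},{"dp": [0,0,0],"rot": [0.95,0,0]},{"dp": [0,0,0],"rot": [0.7,0,0]}])

```text
t: 2.87
ee_pos: [0.5875, 0.0294, 0.2218]
eef_rot: [0.06, 1.557, 2.688]
wrist_force: [-0.1, -0.6, -0.6]
finger_gap: 0.0856
```

```bash
python3 nav.py .579 .0012 .093 62
```

```text
t 2.87 p [587.5  29.4 221.8] jaw -119.39 q7 -2.28 gap 85.61 F [-0.1 -0.6 -0.6] M [ 0.02 -0.02  0.01]
dp [ 5.148  1.145 -0.325] rot [-0.232  0.128 -0.006]
R [[-0.01, -0.49, -0.87], [0.01, -0.87, 0.49], [-1.0, 0.0, 0.01]]
```

Call:
jog_arm(deltas=[{"dp": [0,0,0],"rot": [-1,0,0]},{"dp": [0,0,0],"rot": [-1,0,0]},{"dp": [0,0,0],"rot": [-1,0,0]},{"dp": [0,0,0],"rot": [-1,0,0]},{"dp": [0,0,0],"rot": [-1,0,0]},{"dp": [0,0,0],"rot": [-1,0,0]},{"dp": [0,0,0],"rot": [-1,0,0]},{"dp": [0,0,0],"rot": [-1,0,0]},{"dp": [0,0,0],"rot": [-1,0,0]},{"dp": [0,0,0],"rot": [-1,0,0]},{"dp": [0,0,0],"rot": [-1,0,0]},{"dp": [0,0,0],"rot": [-1,0,0]}])

```text
t: 3.87
ee_pos: [0.5858, 0.0286, 0.2189]
eef_rot: [-1.034, 1.553, 2.897]
wrist_force: [-0.1, -0.1, 0.6]
finger_gap: 0.0853
```

Call:
jog_arm(deltas=[{"dp": [0,0,0],"rot": [-1,0,0]},{"dp": [0,0,0],"rot": [-1,0,0]},{"dp": [0,0,0],"rot": [-1,0,0]},{"dp": [0,0,0],"rot": [-1,0,0]},{"dp": [0,0,0],"rot": [-1,0,0]},{"dp": [0,0,0],"rot": [-1,0,0]},{"dp": [0,0,0],"rot": [-1,0,0]},{"dp": [0,0,0],"rot": [-1,0,0]},{"dp": [0,0,0],"rot": [-1,0,0]},{"dp": [0,0,0],"rot": [-1,0,0]},{"dp": [0,0,0],"rot": [-1,0,0]},{"dp": [0,0,0],"rot": [-1,0,0]}])

```text
t: 4.87
ee_pos: [0.5843, 0.0267, 0.2162]
eef_rot: [-2.249, 1.548, 3.002]
wrist_force: [-0.2, 0.2, -0.0]
finger_gap: 0.0855
```

Call:
jog_arm(deltas=[{"dp": [0,0,0],"rot": [-1,0,0]},{"dp": [0,0,0],"rot": [-1,0,0]},{"dp": [0,0,0],"rot": [-1,0,0]},{"dp": [0,0,0],"rot": [-1,0,0]},{"dp": [0,0,0],"rot": [-1,0,0]},{"dp": [0,0,0],"rot": [-0.5,0,0]},{"dp": [0,0,0],"rot": [0,0,0]}])

```text
t: 5.45
ee_pos: [0.5835, 0.0252, 0.2145]
eef_rot: [-2.815, 1.545, 3.046]
wrist_force: [0.2, 0.8, 0.0]
finger_gap: 0.0853
```

```bash
python3 nav.py .579 .0012 .093 62
```

```text
t 5.45 p [583.5  25.2 214.5] jaw 65.85 q7 0.78 gap 85.29 F [0.2 0.8 0. ] M [-0.08 -0.05 -0.04]
dp [ 4.862 -0.909  0.347] rot [ 0.64  -0.232  0.087]
R [[-0.03, 0.41, 0.91], [0.0, 0.91, -0.41], [-1.0, -0.01, -0.02]]
```

Call:
jog_arm(deltas=[{"dp": [0.1,-0.45,0.17],"rot": [0.32,-0.12,0.05]},{"dp": [0.1,-0.45,0.17],"rot": [0.32,-0.12,0.05]},{"dp": [0,0,0],"rot": [0,0,0]}], gripper=50)

```text
t: 5.7
ee_pos: [0.5814, 0.0013, 0.2088]
eef_rot: [1.407, 1.569, 0.912]
wrist_force: [0.3, -0.5, -0.3]
finger_gap: 0.0512
```

```bash
python3 nav.py .579 .0012 .093 62
```

```text
t 5.7 p [581.4   1.3 208.8] jaw 61.62 q7 0.76 gap 51.19 F [ 0.3 -0.5 -0.3] M [ 0.02  0.03 -0.  ]
dp [ 4.63  -0.059 -0.086] rot [-0.064  0.004 -0.021]
R [[0.0, 0.48, 0.88], [0.0, 0.88, -0.48], [-1.0, 0.0, 0.0]]
```

Call:
jog_arm(deltas=[{"dp": [0.8,-0.06,-0.08],"rot": [0,0,0]},{"dp": [0.8,0,0],"rot": [0,0,0]},{"dp": [0.8,0,0],"rot": [0,0,0]},{"dp": [0.8,0,0],"rot": [0,0,0]},{"dp": [0.8,0,0],"rot": [0,0,0]},{"dp": [0.6,0,0],"rot": [0,0,0]},{"dp": [0,0,0],"rot": [0,0,0]}])

```text
t: 6.28
ee_pos: [0.5803, 0.0027, 0.0914]
eef_rot: [0.764, 1.567, 0.261]
wrist_force: [0.3, -0.2, -0.2]
finger_gap: 0.0502
```

```bash
python3 nav.py .579 .0012 .093 62
```

```text
t 6.28 p [580.3   2.7  91.4] jaw 61.18 q7 0.68 gap 50.25 F [ 0.3 -0.2 -0.2] M [-0.02  0.09  0.02]
dp [-0.063 -0.077 -0.015] rot [-0.136  0.024 -0.023]
R [[0.0, 0.48, 0.88], [0.0, 0.88, -0.48], [-1.0, 0.0, 0.0]]
```

Call:
jog_arm(deltas=[{"dp": [0,0,0],"rot": [0,0,0]},{"dp": [0,0,0],"rot": [0,0,0]},{"dp": [0,0,0],"rot": [0,0,0]},{"dp": [0,0,0],"rot": [0,0,0]},{"dp": [0,0,0],"rot": [0,0,0]},{"dp": [0,0,0],"rot": [0,0,0]},{"dp": [0,0,0],"rot": [0,0,0]}], gripper=0)

```text
t: 6.87
ee_pos: [0.5791, 0.0019, 0.0922]
eef_rot: [-1.976, 1.569, -2.481]
wrist_force: [1.5, -0.6, -10.0]
finger_gap: 0.0221
```

```bash
python3 nav.py .579 .0012 .093 62
```

```text
t 6.87 p [579.1   1.9  92.2] jaw 61.06 q7 0.68 gap 22.14 F [  1.5  -0.6 -10. ] M [ 0.11 -0.5   0.11]
dp [-0.033 -0.026  0.009] rot [-0.157 -0.005  0.012]
R [[-0.0, 0.48, 0.88], [-0.0, 0.88, -0.48], [-1.0, -0.0, -0.0]]
```

Call:
jog_arm(deltas=[{"dp": [0,0,0],"rot": [0,0,0]},{"dp": [0,0,0],"rot": [0,0,0]},{"dp": [0,0,0],"rot": [0.7,0,0]},{"dp": [0,0,0],"rot": [0.7,0,0]},{"dp": [0,0,0],"rot": [0,0,0]}], gripper=40)

```text
t: 7.28
ee_pos: [0.5822, 0.0031, 0.0973]
eef_rot: [0.553, 1.564, -0.104]
wrist_force: [-0.2, 0.2, 0.9]
finger_gap: 0.0401
```

Call:
jog_arm(deltas=[{"dp": [0,0,0],"rot": [0,0,0]},{"dp": [0,0,0],"rot": [0,0,0]},{"dp": [0,0,0],"rot": [0,0,0]},{"dp": [0,0,0],"rot": [0,0,0]},{"dp": [0,0,0],"rot": [0,0,0]},{"dp": [0,0,0],"rot": [0,0,0]}], gripper=0)

```text
t: 7.78
ee_pos: [0.5809, 0.0008, 0.0988]
eef_rot: [-0.32, 1.564, -0.968]
wrist_force: [0.3, 0.3, -2.0]
finger_gap: 0.0226
```

```bash
python3 nav.py .579 .0012 .093 62
```

```text
t 7.78 p [580.9   0.8  98.8] jaw 52.87 q7 0.55 gap 22.59 F [ 0.3  0.3 -2. ] M [-0.01 -0.   -0.07]
dp [ 0.231 -0.032 -0.07 ] rot [-1.521  0.06   0.025]
R [[0.0, 0.6, 0.8], [-0.01, 0.8, -0.6], [-1.0, -0.0, 0.01]]
```

Call:
jog_arm(deltas=[{"dp": [0,0,0],"rot": [0,0,0]},{"dp": [0,0,0],"rot": [0,0,0]},{"dp": [0.1,0,0],"rot": [-1,0,0]},{"dp": [0.1,0,0],"rot": [-1,0,0]},{"dp": [0,0,0],"rot": [-0.2,0,0]}], gripper=40)

```text
t: 8.2
ee_pos: [0.5824, 0.0016, 0.0957]
eef_rot: [-0.246, 1.561, -0.654]
wrist_force: [0.1, 0.8, -1.1]
finger_gap: 0.0401
```

Call:
jog_arm(deltas=[{"dp": [0,0,0],"rot": [0,0,0]},{"dp": [0,0,0],"rot": [0,0,0]},{"dp": [0,0,0],"rot": [0,0,0]},{"dp": [0,0,0],"rot": [0,0,0]},{"dp": [0,0,0],"rot": [0,0,0]},{"dp": [0,0,0],"rot": [0,0,0]}], gripper=0)

```text
t: 8.7
ee_pos: [0.582, 0.0003, 0.0965]
eef_rot: [-0.436, 1.561, -0.855]
wrist_force: [-0.7, -0.1, -1.9]
finger_gap: 0.0212
```

```bash
python3 nav.py .579 .0012 .093 62
```

```text
t 8.7 p [5.82e+02 3.00e-01 9.65e+01] jaw 65.98 q7 0.76 gap 21.15 F [-0.7 -0.1 -1.9] M [0.05 0.03 0.07]
dp [ 0.138 -0.017 -0.127] rot [0.663 0.085 0.036]
R [[0.01, 0.41, 0.91], [-0.01, 0.91, -0.41], [-1.0, -0.0, 0.01]]
```

Call:
jog_arm(deltas=[{"dp": [0,0,-0.06],"rot": [0.9,0,0]},{"dp": [0,0,0],"rot": [0.9,0,0]},{"dp": [0,0,0],"rot": [0.9,0,0]},{"dp": [0,0,0],"rot": [0.9,0,0]},{"dp": [0,0,0],"rot": [0.9,0,0]},{"dp": [0,0,0],"rot": [0.9,0,0]}])

```text
t: 9.2
ee_pos: [0.5801, -0.0011, 0.0965]
eef_rot: [-0.113, 1.56, -1.125]
wrist_force: [-1.7, -1.1, -0.2]
finger_gap: 0.0212
```

```bash
python3 nav.py .577 .0012 .096 0.6
```

```text
t 9.2 p [580.1  -1.1  96.5] jaw 32.02 q7 0.22 gap 21.2 F [-1.7 -1.1 -0.2] M [-0.1   0.42  0.13]
dp [ 0.017 -0.057 -0.142] rot [ 5.237  0.102 -0.017]
R [[0.0, 0.85, 0.53], [-0.01, 0.53, -0.85], [-1.0, -0.0, 0.01]]
```

Call:
jog_arm(deltas=[{"dp": [0,0,-0.05],"rot": [0.9,0.03,0]},{"dp": [0,0,0],"rot": [0.9,0.03,0]},{"dp": [0,0,0],"rot": [0.9,0.03,0]},{"dp": [0,0,0],"rot": [0.9,0,0]},{"dp": [0,0,0],"rot": [0.9,0,0]},{"dp": [0,0,0],"rot": [0.6,0,0]},{"dp": [0,0,0],"rot": [0,0,0]}])

```text
t: 9.78
ee_pos: [0.5777, -0.001, 0.0965]
eef_rot: [-0.524, 1.566, -2.107]
wrist_force: [1.1, -0.6, -2.3]
finger_gap: 0.0212
```

```bash
python3 nav.py .577 .0012 .096 0.6
```

```text
t 9.78 p [577.7  -1.   96.5] jaw -0.68 q7 -0.3 gap 21.18 F [ 1.1 -0.6 -2.3] M [-0.27 -0.3  -0.08]
dp [ 0.019 -0.03  -0.086] rot [-0.214  0.039  0.023]
R [[-0.0, 1.0, -0.01], [-0.0, -0.01, -1.0], [-1.0, -0.0, 0.0]]
```

Call:
jog_arm(deltas=[{"dp": [0,0,0],"rot": [-0.2,0,0]},{"dp": [0,0,0],"rot": [0,0,0]},{"dp": [0,0,0],"rot": [0,0,0]}])

```text
t: 10.03
ee_pos: [0.5778, -0.001, 0.0965]
eef_rot: [-0.471, 1.566, -2.025]
wrist_force: [-0.2, -0.4, -1.2]
finger_gap: 0.021
```

```bash
python3 nav.py .577 .0012 .096 0.6
```

```text
t 10.03 p [577.8  -1.   96.5] jaw 0.93 q7 -0.27 gap 20.95 F [-0.2 -0.4 -1.2] M [-0.17 -0.08 -0.09]
dp [ 0.018 -0.032 -0.088] rot [0.055 0.043 0.022]
R [[-0.0, 1.0, 0.02], [-0.0, 0.02, -1.0], [-1.0, -0.0, 0.0]]
```

Call:
jog_arm(deltas=[{"dp": [0,0,0],"rot": [0,0,0]},{"dp": [0,0,0],"rot": [0,0,0]},{"dp": [0,0,0],"rot": [0,0,0]},{"dp": [-0.8,0,0],"rot": [0,0,0]},{"dp": [-0.8,0,0],"rot": [0,0,0]},{"dp": [-0.8,0,0],"rot": [0,0,0]},{"dp": [-0.8,0,0],"rot": [0,0,0]},{"dp": [-0.8,0,0],"rot": [0,0,0]},{"dp": [-0.8,0,0],"rot": [0,0,0]}], gripper=45)

```text
t: 10.78
ee_pos: [0.5758, 0.0006, 0.2174]
eef_rot: [-1.468, 1.561, -3.016]
wrist_force: [0.2, -0.1, 0.2]
finger_gap: 0.0451
```

```bash
python3 nav.py .473 -.274 .21 60
```

```text
t 10.78 p [575.8   0.6 217.4] jaw 1.3 q7 -0.21 gap 45.11 F [ 0.2 -0.1  0.2] M [-0.02 -0.   -0.02]
dp [ 0.349 -4.354 10.889] rot [-9.784 -0.04   0.092]
R [[-0.01, 1.0, 0.02], [-0.0, 0.02, -1.0], [-1.0, -0.01, 0.0]]
```

Call:
jog_arm(deltas=[{"dp": [0,-0.36,0.91],"rot": [0,0,0]},{"dp": [0,-0.36,0.91],"rot": [0,0,0]},{"dp": [0,-0.36,0.91],"rot": [0,0,0]},{"dp": [0,-0.36,0.91],"rot": [0,0,0]},{"dp": [0,-0.36,0.91],"rot": [0,0,0]},{"dp": [0,-0.36,0.91],"rot": [0,0,0]},{"dp": [0,-0.36,0.91],"rot": [0,0,0]},{"dp": [0,-0.36,0.91],"rot": [0,0,0]},{"dp": [0,-0.36,0.91],"rot": [0,0,0]},{"dp": [0,-0.36,0.91],"rot": [0,0,0]},{"dp": [0,-0.36,0.91],"rot": [0,0,0]},{"dp": [0,-0.36,0.91],"rot": [0,0,0]}], gripper=62)

```text
t: 11.78
ee_pos: [0.4789, -0.2758, 0.2284]
eef_rot: [1.566, 1.561, 0.041]
wrist_force: [0.3, 0.5, -0.9]
finger_gap: 0.062
```

Call:
jog_arm(deltas=[{"dp": [0,0,0],"rot": [-0.98,0,0]},{"dp": [0,0,0],"rot": [-0.98,0,0]},{"dp": [0,0,0],"rot": [-0.98,0,0]},{"dp": [0,0,0],"rot": [-0.98,0,0]},{"dp": [0,0,0],"rot": [-0.98,0,0]},{"dp": [0,0,0],"rot": [-0.98,0,0]},{"dp": [0,0,0],"rot": [-0.98,0,0]},{"dp": [0,0,0],"rot": [-0.98,0,0]},{"dp": [0,0,0],"rot": [-0.98,0,0]},{"dp": [0,0,0],"rot": [-0.98,0,0]},{"dp": [0,0,0],"rot": [0,0,0]}])

```text
t: 12.7
ee_pos: [0.4763, -0.2841, 0.2307]
eef_rot: [0.196, 1.557, -0.262]
wrist_force: [-0.2, -0.4, -0.1]
finger_gap: 0.062
```

```bash
python3 nav.py .473 -.274 .1 60
```

```text
t 12.7 p [ 476.3 -284.1  230.7] jaw 63.79 q7 1.44 gap 61.98 F [-0.2 -0.4 -0.1] M [-0.02  0.01 -0.03]
dp [ 5.225  0.29  -0.368] rot [ 0.632  0.125 -0.029]
R [[0.01, 0.44, 0.9], [-0.0, 0.9, -0.44], [-1.0, 0.0, 0.01]]
```

Call:
jog_arm(deltas=[{"dp": [0.3,0.29,-0.37],"rot": [0.63,0.12,-0.03]},{"dp": [0.9,0,0],"rot": [0,0,0]},{"dp": [0.9,0,0],"rot": [0,0,0]},{"dp": [0.9,0,0],"rot": [0,0,0]},{"dp": [0.9,0,0],"rot": [0,0,0]},{"dp": [0.9,0,0],"rot": [0,0,0]},{"dp": [0,0,0],"rot": [0,0,0]}])

```text
t: 13.28
ee_pos: [0.4743, -0.2736, 0.11]
eef_rot: [0.039, 1.562, -0.511]
wrist_force: [-0.9, 0.5, -1.2]
finger_gap: 0.0619
```

```bash
python3 nav.py .473 -.274 .006 60
```

```text
t 13.28 p [ 474.3 -273.6  110. ] jaw 58.48 q7 1.28 gap 61.85 F [-0.9  0.5 -1.2] M [-0.01  0.07 -0.04]
dp [ 4.158 -0.043 -0.07 ] rot [-0.254  0.084 -0.002]
R [[0.01, 0.52, 0.85], [-0.0, 0.85, -0.52], [-1.0, 0.0, 0.01]]
```

Call:
jog_arm(deltas=[{"dp": [0.8,-0.04,-0.07],"rot": [-0.25,0.08,0]},{"dp": [0.8,0,0],"rot": [0,0,0]},{"dp": [0.8,0,0],"rot": [0,0,0]},{"dp": [0.8,0,0],"rot": [0,0,0]},{"dp": [0.6,0,0],"rot": [0,0,0]},{"dp": [0,0,0],"rot": [0,0,0]}])

```text
t: 13.78
ee_pos: [0.4766, -0.2755, 0.0186]
eef_rot: [0.005, 1.563, -0.534]
wrist_force: [-1.2, 0.8, -0.7]
finger_gap: 0.0619
```

```bash
python3 nav.py .473 -.274 .004 60
```

```text
t 13.78 p [ 476.6 -275.5   18.6] jaw 59.12 q7 1.22 gap 61.89 F [-1.2  0.8 -0.7] M [ 0.03  0.09 -0.04]
dp [ 0.581 -0.021 -0.158] rot [-0.146  0.073  0.   ]
R [[0.01, 0.51, 0.86], [-0.0, 0.86, -0.51], [-1.0, 0.0, 0.01]]
```

Call:
jog_arm(deltas=[{"dp": [0.3,0,-0.1],"rot": [-0.15,0.07,0]},{"dp": [0.2,0,-0.06],"rot": [0,0,0]},{"dp": [0.05,0,0],"rot": [0,0,0]}])

```text
t: 14.03
ee_pos: [0.4752, -0.2745, 0.0076]
eef_rot: [-0.037, 1.567, -0.562]
wrist_force: [0.7, -0.1, -0.3]
finger_gap: 0.0616
```

```bash
python3 nav.py .473 -.274 .004 60
```

```text
t 14.03 p [ 475.2 -274.5    7.6] jaw 59.9 q7 1.22 gap 61.61 F [ 0.7 -0.1 -0.3] M [ 0.04  0.01 -0.03]
dp [ 0.144 -0.028 -0.085] rot [-0.017  0.035  0.001]
R [[0.0, 0.5, 0.87], [-0.0, 0.87, -0.5], [-1.0, -0.0, 0.0]]
```

Call:
jog_arm(deltas=[{"dp": [0,0,0],"rot": [0,0,0]},{"dp": [0,0,0],"rot": [0,0,0]},{"dp": [0,0,0],"rot": [0,0,0]},{"dp": [0,0,0],"rot": [0,0,0]},{"dp": [0,0,0],"rot": [0,0,0]},{"dp": [0,0,0],"rot": [0,0,0]}], gripper=30)

```text
t: 14.53
ee_pos: [0.4766, -0.2753, 0.0107]
eef_rot: [-0.096, 1.563, -0.622]
wrist_force: [0.3, -0.5, -2.3]
finger_gap: 0.0464
```

```bash
python3 nav.py .473 -.274 .18 60
```

```text
t 14.53 p [ 476.6 -275.3   10.7] jaw 59.82 q7 1.22 gap 46.41 F [ 0.3 -0.5 -2.3] M [-0.02 -0.04  0.  ]
dp [-6.773 -0.031 -0.099] rot [-0.03   0.073  0.007]
R [[0.01, 0.5, 0.86], [-0.0, 0.86, -0.5], [-1.0, -0.0, 0.01]]
```

Call:
jog_arm(deltas=[{"dp": [0,0,0],"rot": [0,0,0]},{"dp": [0,0,0],"rot": [0,0,0]}])

```text
t: 14.7
ee_pos: [0.4764, -0.2754, 0.0107]
eef_rot: [-0.11, 1.563, -0.637]
wrist_force: [0.1, -0.4, -2.1]
finger_gap: 0.0468
```

```bash
python3 nav.py .473 -.274 .18 60; python3 - <<'E'
from h import *
S=cam('scene')['pixels'][:,:,::-1];T=cam('top')['pixels'][:,:,::-1]
f=lambda I,x,y:cv2.resize(I[y:y+75,x:x+75],(400,400),interpolation=cv2.INTER_CUBIC)
cv2.imwrite('pics/g1.png',np.hstack([f(S,160,215),f(T,320,160)]))
E
```

```text
t 14.7 p [ 476.4 -275.4   10.7] jaw 59.8 q7 1.22 gap 46.77 F [ 0.1 -0.4 -2.1] M [-0.03 -0.02  0.01]
dp [-6.774 -0.027 -0.096] rot [-0.033  0.072  0.008]
R [[0.01, 0.5, 0.86], [-0.0, 0.86, -0.5], [-1.0, -0.0, 0.01]]
```

View pics/g1.png

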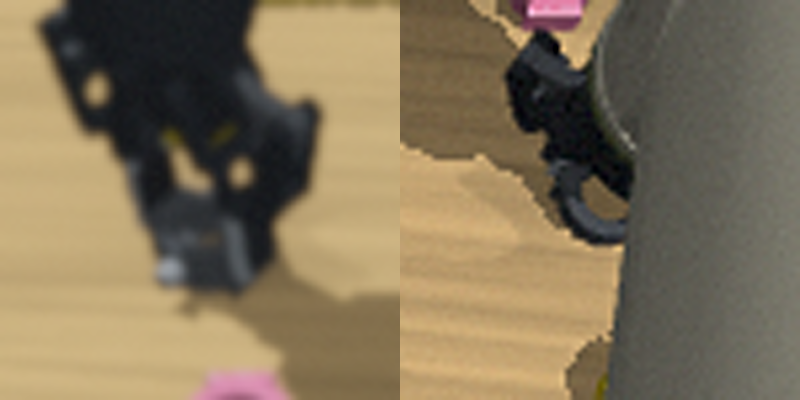

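Call:
jog_arm(deltas=[{"dp": [0,0,0],"rot": [0,0,0]},{"dp": [0,0,0],"rot": [0,0,0]},{"dp": [0.2,0,-0.1],"rot": [0,0.07,0]},{"dp": [0.2,0,0],"rot": [0,0,0]},{"dp": [0.1,0,0],"rot": [0,0,0]}], gripper=58)

```text
t: 15.22
ee_pos: [0.4752, -0.2746, -0.0017]
eef_rot: [-0.445, 1.569, -0.972]
wrist_force: [-0.8, 0.1, 0.8]
finger_gap: 0.058
```

```bash
python3 nav.py .473 -.274 0 60
```

```text
t 15.22 p [ 475.2 -274.6   -1.7] jaw 59.8 q7 1.21 gap 57.99 F [-0.8  0.1  0.8] M [0.   0.03 0.03]
dp [-0.07  -0.024 -0.086] rot [-0.033  0.019  0.009]
R [[0.0, 0.5, 0.86], [-0.0, 0.86, -0.5], [-1.0, -0.0, 0.0]]
```

Call:
jog_arm(deltas=[{"dp": [0,0,-0.07],"rot": [0,0,0]},{"dp": [0,0,0],"rot": [0,0,0]},{"dp": [0,0,0],"rot": [0,0,0]},{"dp": [0,0,0],"rot": [0,0,0]},{"dp": [0,0,0],"rot": [0,0,0]},{"dp": [0,0,0],"rot": [0,0,0]},{"dp": [0,0,0],"rot": [0,0,0]}], gripper=30)

```text
t: 15.8
ee_pos: [0.4738, -0.2737, -0.0021]
eef_rot: [-0.377, 1.568, -0.904]
wrist_force: [-1.3, -0.5, 0.3]
finger_gap: 0.0469
```

```bash
python3 nav.py .473 -.274 .19 60
```

```text
t 15.8 p [ 473.8 -273.7   -2.1] jaw 59.81 q7 1.21 gap 46.9 F [-1.3 -0.5  0.3] M [ 0.   -0.03 -0.04]
dp [-7.686e+00 -3.300e-02 -2.000e-03] rot [-0.032  0.023  0.009]
R [[0.0, 0.5, 0.86], [-0.0, 0.86, -0.5], [-1.0, -0.0, 0.0]]
```

Call:
jog_arm(deltas=[{"dp": [-0.5,0,0],"rot": [0,0,0]},{"dp": [-0.9,0,0],"rot": [0,0,0]},{"dp": [-0.9,0,0],"rot": [0,0,0]},{"dp": [-0.9,0,0],"rot": [0,0,0]},{"dp": [-0.9,0,0],"rot": [0,0,0]},{"dp": [-0.9,0,0],"rot": [0,0,0]},{"dp": [-0.9,0,0],"rot": [0,0,0]},{"dp": [-0.9,0,0],"rot": [0,0,0]},{"dp": [-0.6,0,0],"rot": [0,0,0]}])

```text
t: 16.55
ee_pos: [0.4686, -0.2691, 0.1904]
eef_rot: [3.036, 1.558, 2.513]
wrist_force: [0.7, -0.6, -2.0]
finger_gap: 0.0472
```

Call:
jog_arm(deltas=[{"dp": [0,0,0],"rot": [-0.8,0,0]},{"dp": [0,0,0],"rot": [-0.8,0,0]},{"dp": [0,0,0],"rot": [-0.8,0,0]},{"dp": [0,0,0],"rot": [-0.8,0,0]},{"dp": [0,0,0],"rot": [-0.8,0,0]},{"dp": [0,0,0],"rot": [-0.8,0,0]}])

```text
t: 17.05
ee_pos: [0.4696, -0.2675, 0.2006]
eef_rot: [2.691, 1.566, 2.693]
wrist_force: [-0.7, -0.5, -1.3]
finger_gap: 0.0472
```

```bash
python3 nav.py .5794 .0012 .18 90.6
```

```text
t 17.05 p [ 469.6 -267.5  200.6] jaw 90.12 q7 1.85 gap 47.21 F [-0.7 -0.5 -1.3] M [ 0.01 -0.05  0.  ]
dp [ 0.826 10.738  4.416] rot [-0.08  -0.037 -0.018]
R [[-0.0, -0.0, 1.0], [0.0, 1.0, 0.0], [-1.0, 0.0, -0.0]]
```

Call:
jog_arm(deltas=[{"dp": [0,0.88,0.36],"rot": [0,0,0]},{"dp": [0,0.88,0.36],"rot": [0,0,0]},{"dp": [0,0.88,0.36],"rot": [0,0,0]},{"dp": [0,0.88,0.36],"rot": [0,0,0]},{"dp": [0,0.88,0.36],"rot": [0,0,0]},{"dp": [0,0.88,0.36],"rot": [0,0,0]},{"dp": [0,0.88,0.36],"rot": [0,0,0]},{"dp": [0,0.88,0.36],"rot": [0,0,0]},{"dp": [0,0.88,0.36],"rot": [0,0,0]},{"dp": [0,0.88,0.36],"rot": [0,0,0]},{"dp": [0,0.88,0.36],"rot": [0,0,0]},{"dp": [0,0.88,0.36],"rot": [0,0,0]}])

```text
t: 18.05
ee_pos: [0.5731, 0.0027, 0.2062]
eef_rot: [-2.986, 1.56, -2.987]
wrist_force: [0.1, 0.0, -1.3]
finger_gap: 0.0467
```

Call:
jog_arm(deltas=[{"dp": [0,0,0],"rot": [0,0,0]},{"dp": [0,0,0],"rot": [0,0,0]}])

```text
t: 18.22
ee_pos: [0.5728, 0.0104, 0.2074]
eef_rot: [2.967, 1.56, 2.976]
wrist_force: [0.6, -1.0, -1.5]
finger_gap: 0.0468
```

```bash
python3 nav.py .5794 .0012 .14 90.6
```

```text
t 18.22 p [572.8  10.4 207.4] jaw 90.49 q7 1.26 gap 46.84 F [ 0.6 -1.  -1.5] M [-0.05 -0.04 -0.04]
dp [ 2.691 -0.376  0.289] rot [-0.017 -0.101 -0.018]
R [[-0.01, -0.01, 1.0], [0.0, 1.0, 0.01], [-1.0, 0.0, -0.01]]
```

Call:
jog_arm(deltas=[{"dp": [0.7,-0.38,0.29],"rot": [0,-0.1,-0.02]},{"dp": [0.7,0,0],"rot": [0,0,0]},{"dp": [0.7,0,0],"rot": [0,0,0]},{"dp": [0.3,0,0],"rot": [0,0,0]},{"dp": [0,0,0],"rot": [0,0,0]}])

```text
t: 18.63
ee_pos: [0.5794, -0.0012, 0.1483]
eef_rot: [-0.795, 1.568, -0.786]
wrist_force: [-0.5, -0.5, -1.4]
finger_gap: 0.0468
```

```bash
python3 nav.py .5794 .0012 .14 90.6;  python3 - <<'E'
from h import *
c=cam('scene','s2');t=cam('top','t2');I=c['pixels'][:,:,::-1]
print(proj(c,(.5794,.0012,.128)),proj(c,(.5794,.0012,.154)),proj(t,(.5794,.0012,.128)))
f=lambda I,x,y,w:cv2.resize(I[y:y+w,x:x+w],(400,400),interpolation=cv2.INTER_CUBIC)
cv2.imwrite('pics/g2.png',np.hstack([f(I,275,205,100),f(t['pixels'][:,:,::-1],200,80,100)]))
E
```

```text
t 18.63 p [579.4  -1.2 148.3] jaw 90.5 q7 1.25 gap 46.81 F [-0.5 -0.5 -1.4] M [-0.02  0.05 -0.04]
dp [0.333 0.096 0.   ] rot [-0.017  0.019  0.02 ]
R [[0.0, -0.01, 1.0], [-0.0, 1.0, 0.01], [-1.0, -0.0, 0.0]]
(np.float64(324.91180009767163), np.float64(260.5186019367692)) (np.float64(325.68359652948294), np.float64(250.30903293571927)) (np.float64(249.91880498670335), np.float64(128.12286895406837))
```

View pics/g2.png

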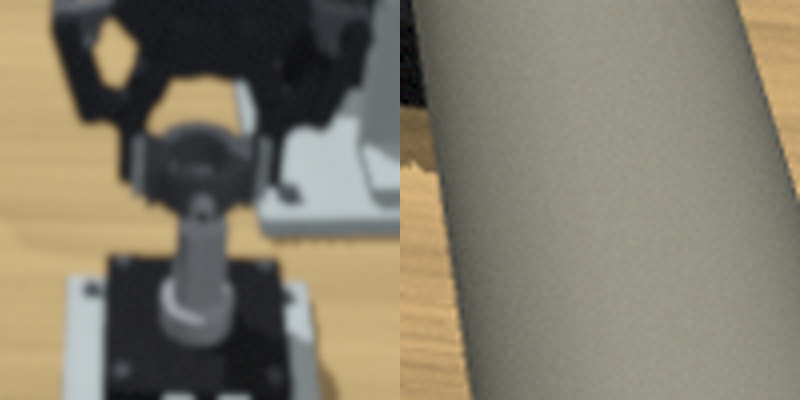

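Call:
jog_arm(deltas=[{"dp": [0.2,0.14,0],"rot": [0,0,0]},{"dp": [0.2,0,0],"rot": [0,0,0]},{"dp": [0.1,0,0],"rot": [0,0,0]},{"dp": [0,0,0],"rot": [0,0,0]}])

```text
t: 19.07
ee_pos: [0.5819, 0.0028, 0.1398]
eef_rot: [-0.258, 1.562, -0.25]
wrist_force: [-0.8, 0.9, -2.2]
finger_gap: 0.0472
```

```bash
python3 nav.py .5797 .0022 .116 90.6
```

```text
t 19.07 p [581.9   2.8 139.8] jaw 90.45 q7 1.24 gap 47.2 F [-0.8  0.9 -2.2] M [0.   0.02 0.01]
dp [ 0.951 -0.02  -0.096] rot [-0.025  0.085  0.023]
R [[0.01, -0.01, 1.0], [-0.0, 1.0, 0.01], [-1.0, -0.0, 0.01]]
```

Call:
jog_arm(deltas=[{"dp": [0.1,-0.02,-0.09],"rot": [0,0.08,0.02]},{"dp": [0.15,0,-0.02],"rot": [0,0,0]},{"dp": [0.15,0,-0.02],"rot": [0,0,0]},{"dp": [0,0,0],"rot": [0,0,0]}])

```text
t: 19.4
ee_pos: [0.5787, 0.0024, 0.1295]
eef_rot: [-0.261, 1.57, -0.253]
wrist_force: [-0.4, -0.6, -2.3]
finger_gap: 0.0472
```

```bash
python3 nav.py .5797 .0022 .116 90.6
```

```text
t 19.4 p [578.7   2.4 129.5] jaw 90.47 q7 1.23 gap 47.23 F [-0.4 -0.6 -2.3] M [ 0.    0.01 -0.02]
dp [ 0.538 -0.008  0.04 ] rot [-0.021  0.005  0.001]
R [[0.0, -0.01, 1.0], [-0.0, 1.0, 0.01], [-1.0, -0.0, 0.0]]
```

Call:
jog_arm(deltas=[{"dp": [0.1,0,0.03],"rot": [0,0,0]},{"dp": [0.1,0,0],"rot": [0,0,0]},{"dp": [0.1,0,0],"rot": [0,0,0]},{"dp": [0.1,0,0],"rot": [0,0,0]}])

```text
t: 19.73
ee_pos: [0.579, 0.0028, 0.119]
eef_rot: [-3.043, 1.57, -3.034]
wrist_force: [-1.4, -0.1, -0.5]
finger_gap: 0.0469
```

```bash
python3 nav.py .5797 .0022 .106 90.6
```

```text
t 19.73 p [579.    2.8 119. ] jaw 90.49 q7 1.23 gap 46.9 F [-1.4 -0.1 -0.5] M [-0.02  0.39 -0.03]
dp [ 0.521 -0.024  0.029] rot [-0.019 -0.005  0.   ]
R [[-0.0, -0.01, 1.0], [-0.0, 1.0, 0.01], [-1.0, -0.0, -0.0]]
```

Call:
jog_arm(deltas=[{"dp": [0.15,0,0],"rot": [0,0,0]},{"dp": [0.15,0,0],"rot": [0,0,0]},{"dp": [0.15,0,0],"rot": [0,0,0]},{"dp": [0.15,0,0],"rot": [0,0,0]},{"dp": [0.15,0,0],"rot": [0,0,0]}])

```text
t: 20.15
ee_pos: [0.5788, 0.0027, 0.098]
eef_rot: [-2.811, 1.57, -2.803]
wrist_force: [-0.5, 0.2, -0.9]
finger_gap: 0.0472
```

```bash
python3 nav.py .5797 .0022 .076 90.6
```

```text
t 20.15 p [578.8   2.7  98. ] jaw 90.49 q7 1.21 gap 47.21 F [-0.5  0.2 -0.9] M [-0.04  0.24 -0.04]
dp [ 0.882 -0.019  0.037] rot [-0.018 -0.008  0.003]
R [[-0.0, -0.01, 1.0], [-0.0, 1.0, 0.01], [-1.0, -0.0, -0.0]]
```

Call:
jog_arm(deltas=[{"dp": [0.15,0,0],"rot": [0,0,0]},{"dp": [0.15,0,0],"rot": [0,0,0]},{"dp": [0.15,0,0],"rot": [0,0,0]},{"dp": [0.1,0,0],"rot": [0,0,0]}])

```text
t: 20.48
ee_pos: [0.5788, 0.0026, 0.0822]
eef_rot: [-3.106, 1.57, -3.098]
wrist_force: [-1.6, -0.5, -0.6]
finger_gap: 0.0469
```

Call:
jog_arm(deltas=[{"dp": [0.1,0,0],"rot": [0,0,0]},{"dp": [0.1,0,0],"rot": [0,0,0]}])

```text
t: 20.65
ee_pos: [0.5788, 0.0026, 0.0766]
eef_rot: [3.062, 1.57, 3.071]
wrist_force: [-0.6, -0.4, -0.6]
finger_gap: 0.0466
```

```bash
python3 nav.py .5797 .0022 .076 90.6
```

```text
t 20.65 p [578.8   2.6  76.6] jaw 90.48 q7 1.2 gap 46.6 F [-0.6 -0.4 -0.6] M [0.03 0.24 0.01]
dp [ 0.023 -0.017  0.036] rot [-0.019 -0.01  -0.001]
R [[-0.0, -0.01, 1.0], [0.0, 1.0, 0.01], [-1.0, 0.0, -0.0]]
```

Call:
jog_arm(deltas=[{"dp": [0.1,0,0],"rot": [0,0,0]},{"dp": [0.15,0,0],"rot": [0,0,0]}])

```text
t: 20.82
ee_pos: [0.5789, 0.0026, 0.0756]
eef_rot: [-1.743, 1.567, -1.734]
wrist_force: [-28.5, -3.9, 55.9]
finger_gap: 0.0469
```

Call:
jog_arm(deltas=[{"dp": [0.25,0,0],"rot": [0,0,0]},{"dp": [0.25,0,0],"rot": [0,0,0]}])

```text
t: 20.98
ee_pos: [0.579, 0.0026, 0.0755]
eef_rot: [-1.456, 1.559, -1.448]
wrist_force: [-33.6, -5.0, 62.4]
finger_gap: 0.0474
```

```bash
python3 nav.py .5797 .0022 .076 90.6
```

```text
t 20.98 p [579.    2.6  75.5] jaw 90.45 q7 1.19 gap 47.41 F [-33.6  -5.   62.4] M [-0.82  7.03  0.07]
dp [-0.019 -0.017  0.028] rot [-0.025  0.012  0.107]
R [[0.0, -0.01, 1.0], [-0.01, 1.0, 0.01], [-1.0, -0.01, 0.0]]
```

Call:
jog_arm(deltas=[{"dp": [0.05,0,-0.05],"rot": [0,0,0.05]},{"dp": [0.06,0,-0.03],"rot": [0,0,0]},{"dp": [0.06,0,-0.03],"rot": [0,0,0]},{"dp": [0.06,0,-0.03],"rot": [0,0,0]}])

```text
t: 21.32
ee_pos: [0.5788, 0.0027, 0.0758]
eef_rot: [-0.682, 1.556, -0.675]
wrist_force: [-5.2, -2.1, 23.3]
finger_gap: 0.0469
```

```bash
python3 nav.py .5797 .0022 .076 90.6
```

```text
t 21.32 p [578.8   2.7  75.8] jaw 90.45 q7 1.19 gap 46.87 F [-5.2 -2.1 23.3] M [-0.24  1.58  0.04]
dp [-0.007 -0.02   0.035] rot [-0.025  0.109  0.089]
R [[0.01, -0.01, 1.0], [-0.01, 1.0, 0.01], [-1.0, -0.01, 0.01]]
```

```bash
python3 - <<'E'
from h import *
for i in range(10): c=cam('scene')
s=ctrl.sense();print(s['t'],s['ee_pos'],s['wrist_force'],s['finger_gap'],np.abs(s['qvel']).max())
I=c['pixels'][:,:,::-1]
print(proj(c,(.609,.0018,.090)))
cv2.imwrite('pics/f.png',cv2.resize(I[220:330,270:380],(600,600),interpolation=cv2.INTER_CUBIC))
E
```

```text
21.8167 [0.57878306 0.00271658 0.07585383] [-2.67241013 -1.43771924 14.38362222] 0.04653890814550614 0.0010055405622801281
(np.float64(324.535882559692), np.float64(286.4342858540082))
```

View pics/f.png

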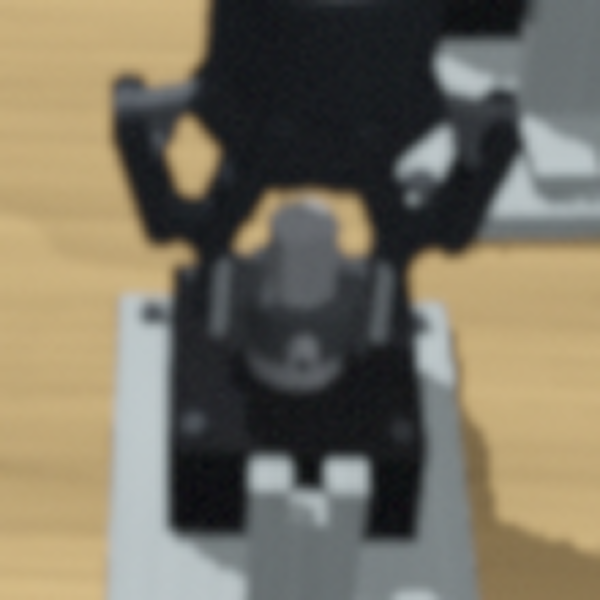

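Seated: the screw at crop (303,350) points at the notch at (308,470). The push fell from 23 to 14 N during the hold, so I'll press a little harder and check that it settles.

Call:
jog_arm(deltas=[{"dp": [0.09,0,-0.03],"rot": [0,0.05,0.05]},{"dp": [0.1,0,-0.03],"rot": [0,0,0]},{"dp": [0.1,0,-0.03],"rot": [0,0,0]}])

```text
t: 22.07
ee_pos: [0.5788, 0.0027, 0.0757]
eef_rot: [-0.614, 1.558, -0.607]
wrist_force: [-12.1, -2.7, 28.7]
finger_gap: 0.0468
```

```bash
python3 - <<'E'
from h import *
for i in range(25):
    c=cam('scene')
    if i%6==0: s=ctrl.sense();print(s['t'],s['ee_pos'].round(4),s['eef_rot'].round(3),s['wrist_force'].round(1),s['ft_torque'].round(2),s['finger_gap'].round(4))
E
python3 nav.py .5797 .0022 .076 90.6
```

```text
t 22.12 p [578.9   2.7  75.7] jaw 90.4 q7 1.19 gap 46.98 F [-11.8  -2.4  28.2] M [-0.37  2.62  0.1 ]
dp [-0.011 -0.021  0.034] rot [-0.032  0.1    0.071]
R [[0.01, -0.01, 1.0], [-0.01, 1.0, 0.01], [-1.0, -0.01, 0.01]]Traceback (most recent call last):
  File "<stdin>", line 4, in <module>
AttributeError: 'float' object has no attribute 'round'
```

```bash
python3 - <<'E'
from h import *
for i in range(25):
    c=cam('scene')
    if i%6==0: s=ctrl.sense();print(s['t'],s['ee_pos'].round(4),s['wrist_force'].round(1),s['finger_gap'])
E
```

```text
22.1667 [0.5789 0.0027 0.0758] [-11.1  -2.1  27.8] 0.04705994504213327
22.4667 [0.5789 0.0027 0.0757] [-10.9  -3.   28.6] 0.04704506931810907
22.7667 [0.5789 0.0027 0.0757] [-11.5  -2.7  30. ] 0.04682643672046832
23.0667 [0.5789 0.0027 0.0757] [-11.4  -3.5  28.8] 0.0467093251302442
23.3667 [0.5789 0.0027 0.0757] [-11.8  -2.5  29.7] 0.04716753299617087
```

The push holds steady at about 29 N, so I'm handing in.

```bash
python3 -c "
from bench import ctrl
print(ctrl.sign_off(), ctrl.sense()['wrist_force'])"
```

```text
the job is handed in; nothing more can be done
the job is handed in; nothing more can be done
```

The collar is seated on the shoulder with its screw on the flat and pointing at the guide's notch. The job was handed in at about 23.4 s, with the fingers still gripping and pressing. The sign-off gave no verdict.

**What I did:** I felt the flat at about 66° anticlockwise of the guide (21.1 mm between the fingers). I turned the shaft until the flat was about 0.5° off the guide, then gripped the dark collar by its lugs. It slid over the shaft without jamming.

**Last checks:**
- **Seating:** the tool stopped at a height of 75.7 mm; about 76 mm was expected for a seated collar.
- **Direction:** the jaws were about 0.2° from square, and the last picture shows the screw facing the notch.
- **Push:** about 29 N down, steady for over a second, with about 11 N sideways against the shaft. A trial press briefly reached about 71 N at the wrist before I eased it off (limit 120 N).

**What disagreed or was not checked:**
- The fingers read about 47 mm across the 48 mm lugs. I took this for give in the fingers.
- Feel and camera differed by 2 to 3 mm on the shaft's sideways position. The collar still went on freely.
- I did not measure the ring, clamp and wrench again at the end. The arm was not taken near the ring or clamp, and I saw no sign of contact with any of them.

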